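Open the record printer's sprung cover for a paper change

ROBOT

A 6-joint arm with a two-finger parallel gripper is mounted at the origin on the work surface. World frame = base frame: x ahead of the robot, y to its left, z up, the work surface at z = 0. Lengths are in m, angles in degrees, forces in N, time in s.
With the tool pointing down it reaches from about 0.325 to 0.9 m from the base axis. Payload 3.5 kg.
Tool frame: the origin (TCP) lies on the centre line of the jaws, within the pads' length; the fingertips stand manip.finger_overhang ahead of it and the grasp point (between the pads) lies 5 mm behind it (manip.finger_overhang is the distance from the TCP to the fingertips, in m); z points along the fingers, y is the line along which they close (so a half turn about z gives the same grasp; the last joint's range is limited). The gripper opens to 85 mm and grips with 20 to 120 N. Pads are 22 mm wide; open, the fingers measure 114 mm over their backs; the gripper's body (76 mm by 85 mm) begins 54 mm behind the grasp point. The pads swing forward as they close: fully open they stand 13 mm farther back than shut.
Start: joints at [69.19, 15.837, -1.513, 72.651, 0, 84.076], TCP at [0.161, 0.604, 0.245] pointing down, gripper open.
Joint ranges: [-178.77, 178.77], [-48.84, 107.48], [-61.69, 71.31], [-111.58, 123.2], [-90, 87.43], [-180, 180]. Speed limits (degrees/s): [147.25, 147.25, 180, 180, 180, 180].

INTERFACE

Orientations are given as a 3x3 rotation matrix whose columns are the frame's x, y, z axes.
In Python, from rig import manip gives the robot as it stands.
- The arm moves only by the tool drive_tool, never from a script. Its argument "moves" is a list of rows, each an object with "offset": the shift along the tool's x, y, z in mm, a list of three; "rot": the turn, a rotation vector about the tool's x, y, z in degrees, a list of three. A call has 1 to 20 rows; each row shifts and turns the commanded pose from where the row before left it, along the tool's axes as they then stand; what a row does not reach is not made up. A row lasts 1/12 s, in which the tool goes at most 41.7 mm and 7.16 degrees, less where a joint would pass 70% of its speed; a pose out of reach is approached as far as the arm can. A call with a gripper value outside its range is refused whole. "claw" is the opening, from 0 (shut) to 1 (fully open), set as the call begins (left out, the last holds). The fingers move at their own pace and stop on an object; the grip force is fixed at half the most. Time passes only in rows, so rows that do not move let the fingers close. It gives the time, the measured TCP pose, the force, the opening and the grip force at its end, in the units of the state.
- manip.read_state(): the state, without advancing time (a new reading comes with each control period).
- manip.capture(name): name is "scene" or "top" or "wrist"; returns a dict with "pixels" (420x560x3 uint8, blue, green, red), "z_map" (420x560 float32, m along the optical axis (not along the pixel's ray), 0 where there is no reading), "fx", "fy", "cx", "cy" (pixels), "origin" and "orientation" of the camera in the world. Camera axes: x right, y down, z forward; pixel columns grow to the right and rows downward; lengths in m; the calibration is good to about 2 mm. A picture is of the moment at which its call begins.
- manip.hand_in(): hands the job in; it is judged then, once.
The state is a dict: "time_s": time; "q": joint angles; "dq": joint speeds; "joint_torque": joint torques, N m; "eef_pos": TCP position; "eef_rot": TCP orientation; "force": force on the tool from outside, world axes, zero at the start; "torque": the same for the moment, N m; "opening": finger opening in m; "grasp_force": force on a finger pad.
Only numpy, scipy, OpenCV 4.12 (cv2) and the standard library are available. Lean on these libraries where they do the work, as an engineer would, in place of code of your own. Each camera call takes 0.05 s, during which the arm holds its last target. There are 200 camera calls.

TASK

The record printer on the examination table has run out of paper: press the release tab at the front right of its top so that the cover springs up, then push the cover over backwards until it stays fully open on its stop, and take the hand away. Do not press the small round feed key at the front left, do not shove, tip or pick up the printer, and leave the things standing and lying round it where they are.

Things in the scene. Friction and masses are not known exactly. Their poses are not given: they have to be found in the camera images.
- printer: ivory desktop printer 165 mm deep (x) x 140 wide (y) x 100 high, about 1.5 kg, loose on rubber feet, front to the robot. Origin: centre of its underside; x axis from front to rear, y to the robot's left, z up. Front deck at x -82 to -47 mm, 90 mm high: release tab right (y negative), feed key left. Behind it the dark cover, 112 mm long, 134 wide, 10 thick, top 100 mm high when shut
- tab_top (a point): centre of the top face of the grey ribbed release tab, 28 mm (x) x 32 mm (y), at (-66, -50, 97) mm in the printer's frame when at rest, standing 7 mm above the deck. It is pressed straight down
- tab (a joint): the latch lever that the release tab is the front end of, rad: 0 at rest, 0.16 fully down (7 mm down at the tab's centre; it tips slightly forward). It takes about 2 N to start and 4 to 6 N to go fully down; the latch lets go of the cover at about 0.10 to 0.12 (5 mm). It springs back when let go
- cover (a joint): the cover's rear hinge, rad: 0 shut and latched, 1.85 fully open on its stop (106 degrees, past upright). When the latch lets go a spring plunger throws it up to 0.55 to 0.6, where it rests; above that only its weight (0.14 kg) and slight friction act: let go before upright it falls back there, pushed beyond about 1.65 it falls onto the stop
- cover_edge (a point): middle of the lower front edge of the cover's front lip: 112 mm ahead of the hinge line and 18 mm below it when shut, 102 mm ahead and 49 mm above it (139 mm above the table) at 0.6 rad; it moves with the cover. The lip hangs 18 mm below the cover plate's underside along its front, 94 mm wide (from 28 mm right to 66 mm left of the middle), with a rubber platen roller of equal depth just behind it
- cover_hinge (a point): middle of the cover's hinge line, which runs along the printer's y axis; at (68, 0, 90) mm in the printer's frame
- feed_top (a point): centre of the top of the small round grey paper-feed key, 15 mm diameter, standing 4 mm above the deck at (-64, 48, 94) mm in the printer's frame; not to be pressed
- feed (a joint): the feed key's travel, m: 0 at rest, 0.003 fully down
- paper_roll: spare thermal paper roll standing on end, white, 48 mm diameter, 57 mm high; origin under its middle; bystander, within 300 mm of the printer
- drops: white eye-drop bottle, 26 mm diameter, 62 mm high, standing; origin under its middle; bystander, within 300 mm of the printer
- saline: white saline bottle with a blue cap, 44 mm diameter, 105 mm high, standing; origin under its middle; bystander, within 300 mm of the printer
- penlight: aluminium pen torch lying down, 125 mm long, 15 mm thick; origin under its middle; bystander, within 300 mm of the printer
- trial_lens: steel-rimmed trial lens lying flat, 38 mm disc with a short handle, 4 mm thick; origin under its middle; bystander, within 300 mm of the printer
- occluder: grey plastic eye-occluder paddle lying flat, 56 mm disc on a handle, 168 mm long over all, 6 mm thick; origin under its middle; bystander, within 300 mm of the printer

How it is judged:
By the outcome, as a careful person would: the job done as asked, in the order asked, and still so for the second after the job is handed in, with the robot touching nothing.
It also fails if it takes over 42 s, if anything falls off the work surface, if the arm or the gripper's body presses on something with over 40 N, if the wrist force passes 120 N, or if a joint passes its speed limit or range.

## Working session

There is one attempt and no reset: what is moved stays moved. The work goes in short steps, Python scripts to look and compute and a tool call to move; the robot and the scene stay as the last step left them, time stands still between calls to the robot, and variables do not carry over. Pictures are saved under pics/ and viewed, at most 10 in all, crops included, and the job is handed in when it is done.

Besides the shell and the picture viewer there is one more tool, called after "Emit:" as name([rows], argument=value, ...), one row to a line, values as JSON. drive_tool: Moves the arm, as the interface text tells. Its arguments: {"type":"object","properties":{"moves":{"type":"array"},"claw":{"type":"number"}},"required":["moves"]}

```bash
mkdir -p pics; ls
cat > h.py <<'E'
import numpy as np, cv2
from rig import manip
def cap(n,f=None):
    c=manip.capture(n)
    if f: cv2.imwrite('pics/'+f,c['pixels'])
    return c
def pts(c):
    z=c['z_map']; v,u=np.indices(z.shape)
    P=np.stack([(u-c['cx'])/c['fx']*z,(v-c['cy'])/c['fy']*z,z],-1)
    W=P@np.array(c['orientation']).T+np.array(c['origin']); W[z==0]=np.nan
    return W
E
python3 - <<'E'
from h import *
for n in('top','scene'):
    c=cap(n,n+'0.png'); print(n,c['origin'],c['fx'],np.round(c['orientation'],3).tolist())
    np.savez(f'{n}0.npz',W=pts(c),px=c['pixels'])
print(manip.finger_overhang, manip.read_state())
E
```

```text
pics
top [0.39637944 0.0773404  0.87290099] 469.6308943690598 [[0.003, -0.986, 0.169], [-0.999, 0.003, 0.033], [-0.033, -0.169, -0.985]]
scene [0.84334804 0.58334719 0.76511117] 487.53668045994004 [[-0.864, 0.388, -0.322], [0.504, 0.65, -0.569], [-0.012, -0.654, -0.757]]
0.014 {'time_s': 0.1, 'q': array([ 6.91891726e+01,  1.58743005e+01, -1.59043783e+00,  7.26534092e+01,
        8.15469229e-04,  8.40754897e+01]), 'dq': array([-0.04293759, -0.11265859,  0.17601164, -0.15313977,  0.05559758,
       -0.04466476]), 'joint_torque': array([ 5.31639228e-05, -4.46711218e+01,  2.96128142e+01,  8.50315962e-03,
       -1.15862049e-04,  7.65056029e-06]), 'eef_pos': array([0.16032103, 0.60336415, 0.24426346]), 'eef_rot': array([[-9.66437370e-01,  2.56901253e-01, -7.45921092e-04],
       [ 2.56902236e-01,  9.66435484e-01, -1.92247397e-03],
       [ 2.26998640e-04, -2.04957948e-03, -9.99997874e-01]]), 'force': array([-0.33113675, -0.28773877, -0.38789958]), 'torque': array([-0.02221931, -0.00899833, -0.00192693]), 'grasp_force': 0.0, 'opening': 0.08517631586643286}
```

View pics/top0.png

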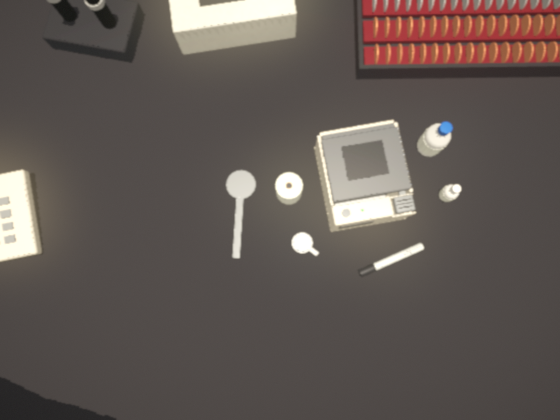

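View pics/scene0.png

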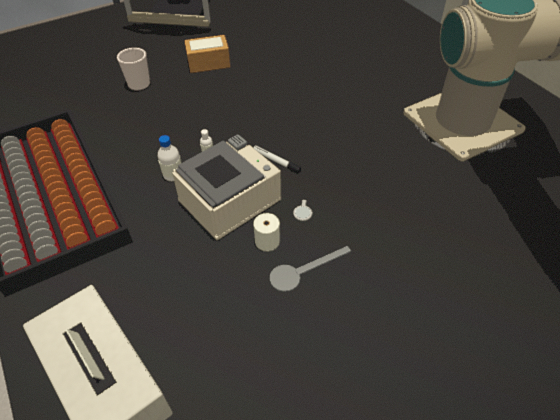

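The top view shows the printer at about (365,175), with the tab at (403,203) and the feed key at (347,213). Saline is at (436,138), drops at (450,192), penlight at (392,259) and the roll at (289,188). The scene view agrees: nothing stands in front of the printer higher than the penlight.

Run:
```python
from h import *
d=np.load('top0.npz');W=d['W'];px=d['px']
roi=np.zeros(W.shape[:2],bool);roi[110:240,305:420]=1
m=roi&(W[...,2]>.08)&(W[...,2]<.115)
p=W[m]
r=cv2.minAreaRect(p[:,:2].astype(np.float32)*1000);print('top rect',r, np.percentile(p[:,2],[5,50,95]))
g=px.max(2); cover=m&(g<130)
# largest dark component
n,l,s,cen=cv2.connectedComponentsWithStats(cover.astype(np.uint8))
for i in range(1,n):
    if s[i,4]>60:
        q=W[l==i]; print(s[i],cen[i],q.mean(0).round(4),cv2.minAreaRect(q[:,:2].astype(np.float32)*1000))
for n_,(u,v) in dict(tab=(403,203),feed=(347,213),roll=(289,188),sal=(443,130),drops=(455,188),pen=(392,259)).items(): print(n_,W[v,u].round(4))
im=cv2.resize(px[110:250,300:470],None,fx=4,fy=4,interpolation=cv2.INTER_CUBIC);cv2.imwrite('pics/c0.png',im)
```

```text
top rect ((598.3663330078125, -57.60253143310547), (165.45582580566406, 141.1132049560547), 9.861130714416504) [0.08773028 0.09890415 0.10183392]
[342 141  45  33 941] [366.82784272 155.38257173] [ 0.6233 -0.0587  0.1004] ((617.4979858398438, -53.96028137207031), (56.61600112915039, 69.26398468017578), 7.356932640075684)
tab [ 0.5419 -0.1168  0.096 ]
feed [ 0.5257 -0.0238  0.0932]
roll [0.5772 0.0729 0.0563]
sal [ 0.6661 -0.1878  0.1031]
drops [ 0.5746 -0.2164  0.062 ]
pen [ 0.4545 -0.1136  0.0113]
```

View pics/c0.png

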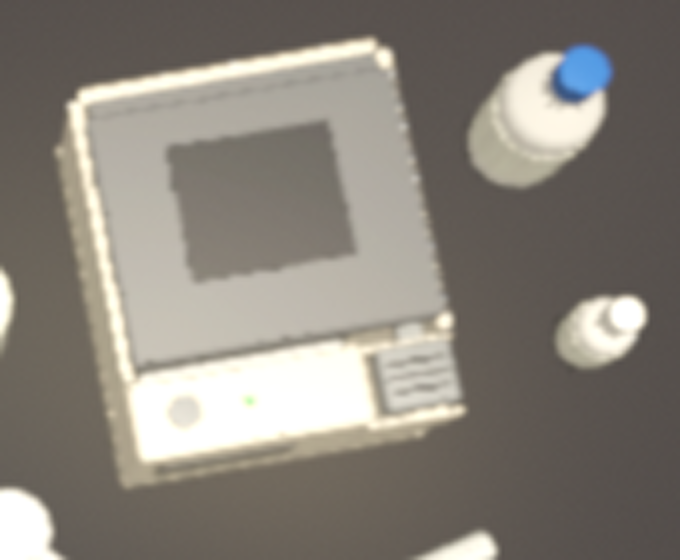

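```bash
cat >> h.py <<'E'
from scipy.spatial.transform import Rotation as Ro
C=np.array([.5984,-.0576,0]); Rp=Ro.from_euler('z',9.9,degrees=True).as_matrix()
def toP(w): return Rp.T@(np.asarray(w)-C)*1000
def goal(x,y,z,th,oh=14):
    "tip centre in printer mm, pitch deg -> TCP pos (m), rot"
    t=np.deg2rad(th);s,c=np.sin(t),np.cos(t)
    R=np.array([[-c,0,s],[0,1,0],[-s,0,-c]])
    p=np.array([x,y,z])-oh*R[:,2]
    return C+Rp@p/1000,Rp@R
def delta(g):
    s=manip.read_state();R=s['eef_rot'];p,Rg=g
    print('t',s['time_s'],'tip',(toP(s['eef_pos']+.014*R[:,2])).round(1),'F',s['force'].round(2),'q',s['q'].round(1))
    print(' rot first (tool):',Ro.from_matrix(R.T@Rg).as_rotvec(degrees=True).round(2),' then offset in goal axes:',(Rg.T@(p-s['eef_pos'])*1000).round(1))
E
python3 -c "
from h import *
delta(goal(-66,-50,170,12))"
```

```text
t 0.1 tip [-317.9  726.4  230.3] F [-0.33 -0.29 -0.39] q [69.2 15.9 -1.6 72.7  0.  84.1]
 rot first (tool): [ -2.71 -11.85 -24.68]  then offset in goal axes: [-231.  -776.4  111. ]
```

Emit:
drive_tool([
  {"offset":[0,0,0],"rot":[0,0,-6.2]},
  {"offset":[0,0,0],"rot":[0,0,-6.2]},
  {"offset":[0,0,0],"rot":[0,0,-6.2]},
  {"offset":[0,0,0],"rot":[0,0,-6.2]},
  {"offset":[0,0,0],"rot":[0,0,0]},
  {"offset":[0,0,0],"rot":[0,0,0]},
], claw=0)

```text
time_s: 0.6
eef_pos: [0.1605, 0.6037, 0.2448]
eef_rot: [[-0.986, -0.169, -0.0], [-0.169, 0.986, -0.001], [0.001, -0.001, -1.0]]
force: [0.1, -0.7, 0.5]
opening: 0.012
grasp_force: 0.0
```

```bash
python3 -c "
from h import *
print(manip.finger_overhang, manip.read_state()['opening'])
delta(goal(-66,-50,170,0))"
```

```text
0.014 0.01203470371534575
t 0.6 tip [-317.7  726.7  230.8] F [ 0.06 -0.74  0.5 ] q [69.2 15.9 -1.6 72.7 -0.  59.4]
 rot first (tool): [-0.05 -0.03 -0.14]  then offset in goal axes: [-251.7 -776.8   60.8]
```

Emit:
drive_tool([
  {"offset":[-8,-24.5,0],"rot":[0,0,0]},
  {"offset":[-8,-24.5,0],"rot":[0,0,0]},
  {"offset":[-8,-24.5,0],"rot":[0,0,0]},
  {"offset":[-8,-24.5,0],"rot":[0,0,0]},
  {"offset":[-8,-24.5,0],"rot":[0,0,0]},
  {"offset":[-8,-24.5,0],"rot":[0,0,0]},
  {"offset":[-8,-24.5,0],"rot":[0,0,0]},
  {"offset":[-8,-24.5,0],"rot":[0,0,0]},
  {"offset":[-8,-24.5,0],"rot":[0,0,0]},
  {"offset":[-8,-24.5,0],"rot":[0,0,0]},
  {"offset":[-8,-24.5,0],"rot":[0,0,0]},
  {"offset":[-8,-24.5,0],"rot":[0,0,0]},
  {"offset":[-8,-24.5,0],"rot":[0,0,0]},
  {"offset":[-8,-24.5,0],"rot":[0,0,0]},
  {"offset":[-8,-24.5,0],"rot":[0,0,0]},
  {"offset":[-8,-24.5,0],"rot":[0,0,0]},
  {"offset":[-8,-24.5,0],"rot":[0,0,0]},
  {"offset":[-8,-24.5,0],"rot":[0,0,0]},
  {"offset":[-8,-24.5,0],"rot":[0,0,0]},
  {"offset":[-8,-24.5,0],"rot":[0,0,0]},
])

```text
time_s: 2.27
eef_pos: [0.4028, 0.1477, 0.2454]
eef_rot: [[-0.986, -0.169, 0.0], [-0.169, 0.986, 0.0], [-0.0, 0.0, -1.0]]
force: [-0.8, 0.7, -0.6]
opening: 0.0002
grasp_force: 0.0
```

Emit:
drive_tool([
  {"offset":[-8,-24,0],"rot":[0,0,0]},
  {"offset":[-8,-24,0],"rot":[0,0,0]},
  {"offset":[-8,-24,0],"rot":[0,0,0]},
  {"offset":[-8,-24,0],"rot":[0,0,0]},
  {"offset":[-8,-24,0],"rot":[0,0,0]},
  {"offset":[-8,-24,0],"rot":[0,0,0]},
  {"offset":[-8,-24,0],"rot":[0,0,0]},
  {"offset":[-8,-24,0],"rot":[0,0,0]},
  {"offset":[-8,-24,0],"rot":[0,0,0]},
  {"offset":[-8,-24,0],"rot":[0,0,0]},
  {"offset":[-8,-24,0],"rot":[0,0,0]},
  {"offset":[-2,-12,0],"rot":[0,-6,0]},
  {"offset":[0,0,0],"rot":[0,-6,0]},
  {"offset":[0,0,0],"rot":[0,0,0]},
  {"offset":[0,0,0],"rot":[0,0,0]},
])

```text
time_s: 3.52
eef_pos: [0.5367, -0.1074, 0.2444]
eef_rot: [[-0.965, -0.169, 0.201], [-0.165, 0.986, 0.036], [-0.205, 0.001, -0.979]]
force: [-0.3, 0.5, -0.6]
opening: -0.0001
grasp_force: 0.0
```

```bash
python3 -c "
from h import *
cap('wrist','w1.png')
delta(goal(-66,-50,110,12))"
```

```text
t 3.5667 tip [-64.9 -38.8 231.8] F [-0.02 -0.32  0.61] q [-21.2   1.1 -19.7  58.9   6.1 -30.4]
 rot first (tool): [-0.01 -0.08 -0.08]  then offset in goal axes: [ 26.4 -11.2 118.9]
```

View pics/w1.png

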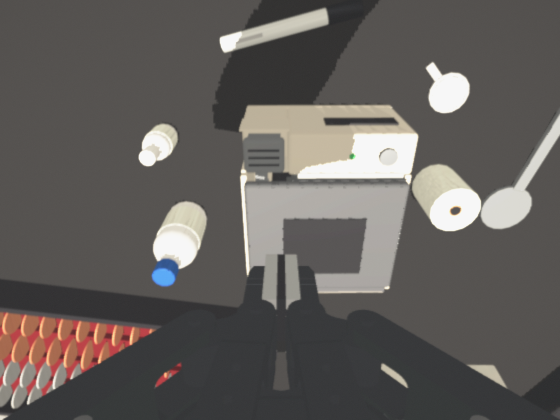

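The wrist view shows the tab at about (265,152) and the feed key at (389,157), with the shut fingertips at (282,262). I'll check the tab's position from this view.

```bash
python3 -c "
from h import *
c=cap('wrist');W=pts(c);p=c['pixels'].max(2)
for n,(u,v) in dict(tab=(265,152),feed=(389,157)).items(): print(n,toP(W[v,u]).round(1))
P=(W-C)@Rp*1000
m=np.zeros(p.shape,bool);m[100:300,225:425]=1
t=m&(abs(P[...,2]-97)<3)&(P[...,0]<-48)&(P[...,1]<-30)
q=P[t];print(q.min(0),q.max(0),np.median(q,0))
t=m&(abs(P[...,2]-100)<3)&(P[...,0]>-50)&(P[...,0]<90)
q=P[t];print(np.percentile(q,[1,99],axis=0))
"
```

```text
tab [-66.6 -50.6  98. ]
feed [-60.6  46.9  93.9]
[-79.48944703 -67.47897799  94.00811322] [-52.0249717  -35.87492484  99.96762831] [-66.9548341  -51.20006374  97.69764336]
[[-43.04389205 -66.67231295  97.71054824]
 [ 66.54522311  63.32690535 102.82171983]]
```

Emit:
drive_tool([
  {"offset":[4.4,-2,20],"rot":[0,0,0]},
  {"offset":[4.4,-2,20],"rot":[0,0,0]},
  {"offset":[4.4,-2,20],"rot":[0,0,0]},
  {"offset":[4.4,-2,20],"rot":[0,0,0]},
  {"offset":[4.4,-2,20],"rot":[0,0,0]},
  {"offset":[4,-2,18],"rot":[0,0,0]},
  {"offset":[0,0,0],"rot":[0,0,0]},
  {"offset":[0,0,0],"rot":[0,0,0]},
  {"offset":[0,0,0],"rot":[0,0,0]},
])

```text
time_s: 4.37
eef_pos: [0.5417, -0.1196, 0.126]
eef_rot: [[-0.963, -0.173, 0.207], [-0.169, 0.985, 0.035], [-0.21, -0.001, -0.978]]
force: [1.2, 0.1, 0.9]
opening: -0.0
grasp_force: 0.0
```

```bash
python3 -c "
from h import *
delta(goal(-66,-50,100,12))"
```

```text
t 4.3667 tip [-63.5 -51.3 112.3] F [1.19 0.14 0.86] q [-22.3   7.7 -28.2  43.8   6.4 -31.7]
 rot first (tool): [-0.05  0.1   0.07]  then offset in goal axes: [ 4.9  1.3 11.5]
```

Emit:
drive_tool([
  {"offset":[1.6,0.5,3.5],"rot":[0,0,0]},
  {"offset":[1.6,0.5,3.5],"rot":[0,0,0]},
  {"offset":[1.6,0,3.5],"rot":[0,0,0]},
  {"offset":[0.2,0,1],"rot":[0,0,0]},
  {"offset":[0.2,0,1],"rot":[0,0,0]},
  {"offset":[0.2,0,1],"rot":[0,0,0]},
  {"offset":[0,0,0],"rot":[0,0,0]},
  {"offset":[0,0,0],"rot":[0,0,0]},
])

```text
time_s: 5.03
eef_pos: [0.5371, -0.1189, 0.1102]
eef_rot: [[-0.964, -0.172, 0.204], [-0.168, 0.985, 0.036], [-0.208, 0.0, -0.978]]
force: [-2.8, 1.1, 1.3]
opening: -0.0001
grasp_force: 1.0
```

Emit:
drive_tool([
  {"offset":[0.2,0,1],"rot":[0,0,0]},
  {"offset":[0.2,0,1],"rot":[0,0,0]},
  {"offset":[0,0,0],"rot":[0,0,0]},
  {"offset":[0,0,0],"rot":[0,0,0]},
])

```text
time_s: 5.37
eef_pos: [0.5371, -0.119, 0.108]
eef_rot: [[-0.964, -0.172, 0.204], [-0.168, 0.985, 0.036], [-0.207, -0.0, -0.978]]
force: [-2.8, -0.4, 2.8]
opening: 0.0004
grasp_force: 1.4
```

Emit:
drive_tool([
  {"offset":[0.2,0,1],"rot":[0,0,0]},
  {"offset":[0.2,0,1],"rot":[0,0,0]},
  {"offset":[0,0,0],"rot":[0,0,0]},
  {"offset":[0,0,0],"rot":[0,0,0]},
])

```text
time_s: 5.7
eef_pos: [0.5372, -0.119, 0.106]
eef_rot: [[-0.964, -0.172, 0.205], [-0.168, 0.985, 0.036], [-0.208, -0.0, -0.978]]
force: [-2.8, -0.8, 2.8]
opening: -0.0006
grasp_force: 1.6
```

```bash
cat >> h.py <<'E'
def cover():
    c=cap('top');P=(pts(c)-C)@Rp*1000
    x,y,z=P[...,0],P[...,1],P[...,2]
    m=(abs(y)<60)&(x>-50)&(x<150)&(z>95)&(z<290)
    q=P[m];print('cover pts',len(q),'z pct',np.percentile(q[:,2],[1,50,99]).round(1))
    for a in range(-50,120,20):
        k=q[(q[:,0]>=a)&(q[:,0]<a+20)]
        if len(k)>5: print(a,len(k),np.median(k[:,2]).round(1))
E
python3 -c "
from h import *
delta(goal(-66,-50,100,12)); cover()"
```

```text
t 5.7 tip [-67.9 -50.   92.3] F [-2.78 -0.78  2.81] q [-22.5   8.7 -29.8  41.3   6.4 -31.8]
 rot first (tool): [-0.01 -0.02  0.01]  then offset in goal axes: [-3.5 -0.  -7.1]
cover pts 4192 z pct [ 99.4 134.9 155.9]
-50 318 138.6
-30 984 151.7
-10 788 142.4
10 732 130.7
30 687 118.4
50 648 105.4
70 35 98.3
```

The cover is up at about 0.58 rad. I'll retreat along the tool axis, then check whether the printer shifted.

Emit:
drive_tool([
  {"offset":[0,0,-4],"rot":[0,0,0]},
  {"offset":[0,0,-10],"rot":[0,0,0]},
  {"offset":[6,0,-20],"rot":[0,0,0]},
  {"offset":[15,0,-20],"rot":[0,0,0]},
  {"offset":[20,0,-20],"rot":[0,0,0]},
  {"offset":[20,0,-20],"rot":[0,0,0]},
  {"offset":[15,0,-10],"rot":[0,0,0]},
  {"offset":[0,0,0],"rot":[0,0,0]},
  {"offset":[0,0,0],"rot":[0,0,0]},
])

```text
time_s: 6.5
eef_pos: [0.4433, -0.1358, 0.1933]
eef_rot: [[-0.963, -0.171, 0.208], [-0.168, 0.985, 0.035], [-0.211, -0.001, -0.978]]
force: [0.5, 0.3, -0.2]
opening: 0.0003
grasp_force: 0.0
```

```bash
python3 -c "
from h import *
cover()
c=cap('top','t2.png');P=(pts(c)-C)@Rp*1000
m=(abs(P[...,2]-90)<8)&(P[...,0]<-50)&(P[...,0]>-95)&(abs(P[...,1])<80)
q=P[m];print('deck',np.percentile(q,[1,50,99],axis=0).round(1).tolist(),cv2.minAreaRect(q[:,:2].astype(np.float32)))
u,v=[],[]
s=cap('scene');cv2.imwrite('pics/s2.png',cv2.resize(s['pixels'][90:270,130:370],None,fx=3,fy=3))
delta(goal(-22-60*.866,12,119+60*.5,60))"
```

```text
cover pts 4210 z pct [ 99.3 134.7 155.8]
-50 325 138.5
-30 986 151.7
-10 785 142.6
10 735 130.8
30 694 118.7
50 649 105.7
70 36 98.3
deck [[-82.3, -63.9, 84.6], [-66.6, 6.8, 89.7], [-50.4, 69.5, 97.7]] ((-66.31941223144531, 1.443695068359375), (32.57122039794922, 137.9561767578125), 0.023727690801024437)
t 6.65 tip [-163.1  -49.9  178.1] F [ 0.4   0.59 -0.59] q [-29.6  -5.3 -32.6  53.4   7.6 -38.9]
 rot first (tool): [ 4.000e-02 -4.798e+01  3.000e-02]  then offset in goal axes: [-8.9 61.9 87.1]
```

View pics/s2.png

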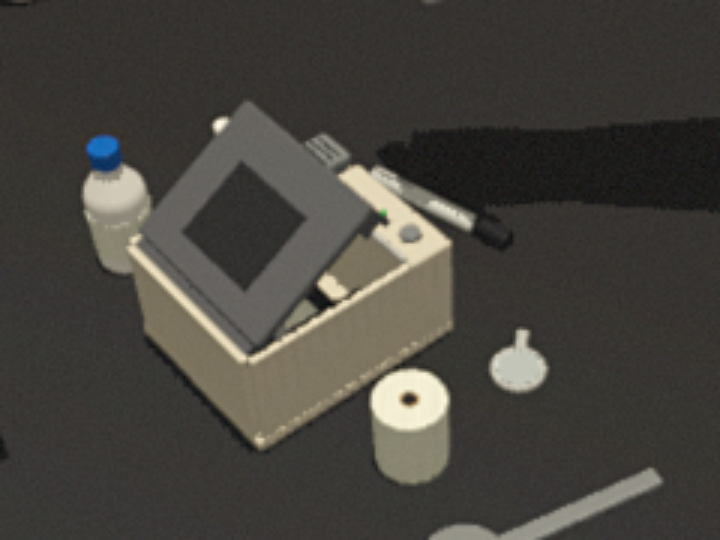

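The scene crop shows the cover popped up, the printer and everything around it unmoved, and the tab back up at (325,150). Next I'll pitch the tool to 60°.

Emit:
drive_tool([
  {"offset":[0,0,0],"rot":[0,-6,0]},
  {"offset":[0,0,0],"rot":[0,-6,0]},
  {"offset":[0,0,0],"rot":[0,-6,0]},
  {"offset":[0,0,0],"rot":[0,-6,0]},
  {"offset":[0,0,0],"rot":[0,-6,0]},
  {"offset":[0,0,0],"rot":[0,-6,0]},
  {"offset":[0,0,0],"rot":[0,-6,0]},
  {"offset":[0,0,0],"rot":[0,-6,0]},
  {"offset":[0,20,0],"rot":[0,0,0]},
  {"offset":[0,20,0],"rot":[0,0,0]},
  {"offset":[0,22,0],"rot":[0,0,0]},
  {"offset":[0,0,0],"rot":[0,0,0]},
  {"offset":[0,0,0],"rot":[0,0,0]},
])

```text
time_s: 7.73
eef_pos: [0.4403, -0.0936, 0.2141]
eef_rot: [[-0.513, -0.195, 0.836], [-0.092, 0.981, 0.172], [-0.853, 0.012, -0.521]]
force: [-0.3, 0.9, 0.0]
opening: -0.0
grasp_force: 0.0
```

```bash
python3 -c "
from h import *
delta(goal(-22-60*.866,12,119+60*.5,60));delta(goal(-22,12,117,60))"
```

```text
t 7.7333 tip [-150.    -8.   206.8] F [-0.29  0.88  0.03] q [-48.9 -22.5 -61.6  12.1  48.  -42. ]
 rot first (tool): [ 1.48 -1.44  0.1 ]  then offset in goal axes: [12.4 20.3 94.7]
t 7.7333 tip [-150.    -8.   206.8] F [-0.29  0.88  0.03] q [-48.9 -22.5 -61.6  12.1  48.  -42. ]
 rot first (tool): [ 1.48 -1.44  0.1 ]  then offset in goal axes: [ 14.1  20.3 155.7]
```

Emit:
drive_tool([
  {"offset":[3,5,15],"rot":[0,0,0]},
  {"offset":[3,5,15],"rot":[0,0,0]},
  {"offset":[3,5,15],"rot":[0,0,0]},
  {"offset":[3,5,15],"rot":[0,0,0]},
  {"offset":[0,0,15],"rot":[0,0,0]},
  {"offset":[0,0,0],"rot":[0,0,0]},
  {"offset":[0,0,0],"rot":[0,0,0]},
])

```text
time_s: 8.32
eef_pos: [0.5005, -0.0725, 0.1762]
eef_rot: [[-0.531, -0.205, 0.822], [-0.092, 0.978, 0.185], [-0.843, 0.022, -0.538]]
force: [0.7, -0.1, -0.7]
opening: 0.0001
grasp_force: 0.0
```

```bash
python3 -c "
from h import *
delta(goal(-22-60*.866,12,119+60*.5,60));delta(goal(-22,12,117,60))"
```

```text
t 8.3167 tip [-87.2   2.7 168.7] F [ 0.68 -0.08 -0.66] q [-36.9 -10.6 -61.5  -6.4  39.9 -30.7]
 rot first (tool): [ 2.33 -2.59 -0.06]  then offset in goal axes: [11.1  9.9 21.3]
t 8.3167 tip [-87.2   2.7 168.7] F [ 0.68 -0.08 -0.66] q [-36.9 -10.6 -61.5  -6.4  39.9 -30.7]
 rot first (tool): [ 2.33 -2.59 -0.06]  then offset in goal axes: [12.8  9.9 82.3]
```

```bash
python3 -c "
from h import *
delta(goal(-76,12,154.5,50));delta(goal(-30,12,116,50))"
```

```text
t 8.3167 tip [-87.2   2.7 168.7] F [ 0.68 -0.08 -0.66] q [-36.9 -10.6 -61.5  -6.4  39.9 -30.7]
 rot first (tool): [2.33 7.41 0.14]  then offset in goal axes: [ 1.9  9.9 17.6]
t 8.3167 tip [-87.2   2.7 168.7] F [ 0.68 -0.08 -0.66] q [-36.9 -10.6 -61.5  -6.4  39.9 -30.7]
 rot first (tool): [2.33 7.41 0.14]  then offset in goal axes: [ 1.8  9.9 77.5]
```

Emit:
drive_tool([
  {"offset":[0,0,0],"rot":[1,4,0]},
  {"offset":[0,0,0],"rot":[1,4,0]},
  {"offset":[0,0,0],"rot":[0,0,0]},
  {"offset":[0,0,0],"rot":[0,0,0]},
])

```text
time_s: 8.65
eef_pos: [0.5017, -0.0736, 0.1797]
eef_rot: [[-0.635, -0.178, 0.752], [-0.117, 0.984, 0.134], [-0.764, -0.003, -0.646]]
force: [0.1, -0.2, -0.6]
opening: -0.0003
grasp_force: 0.0
```

```bash
python3 -c "
from h import *
delta(goal(-76,12,154.5,50));delta(goal(-30,12,116,50))"
```

```text
t 8.65 tip [-87.3   0.9 170.6] F [ 0.13 -0.23 -0.63] q [-32.5 -13.2 -56.8   5.3  31.1 -30.9]
 rot first (tool): [ 0.14 -0.22  0.35]  then offset in goal axes: [ 5.1 11.1 19. ]
t 8.65 tip [-87.3   0.9 170.6] F [ 0.13 -0.23 -0.63] q [-32.5 -13.2 -56.8   5.3  31.1 -30.9]
 rot first (tool): [ 0.14 -0.22  0.35]  then offset in goal axes: [ 5.1 11.1 79. ]
```

Off the limit now. I'll move in under the lip and check.

Emit:
drive_tool([
  {"offset":[3,6,10],"rot":[0,0,0]},
  {"offset":[2,5,10],"rot":[0,0,0]},
  {"offset":[0,0,10],"rot":[0,0,0]},
  {"offset":[0,0,10],"rot":[0,0,0]},
  {"offset":[0,0,10],"rot":[0,0,0]},
  {"offset":[0,0,0],"rot":[0,0,0]},
  {"offset":[0,0,0],"rot":[0,0,0]},
])

```text
time_s: 9.23
eef_pos: [0.5318, -0.0559, 0.1402]
eef_rot: [[-0.64, -0.177, 0.748], [-0.114, 0.984, 0.135], [-0.76, 0.001, -0.65]]
force: [0.3, -0.3, 0.1]
opening: -0.0002
grasp_force: 0.0
```

```bash
python3 -c "
from h import *
delta(goal(-30,12,116,50))
s=cap('scene');cv2.imwrite('pics/s3.png',cv2.resize(s['pixels'][70:250,130:390],None,fx=3,fy=3))"
```

```text
t 9.2333 tip [-54.7  13.2 131.1] F [ 0.34 -0.26  0.06] q [-27.1  -4.9 -57.6  -5.6  27.4 -26.2]
 rot first (tool): [ 0.24 -0.53  0.13]  then offset in goal axes: [-4.2 -1.1 28.6]
```

View pics/s3.png

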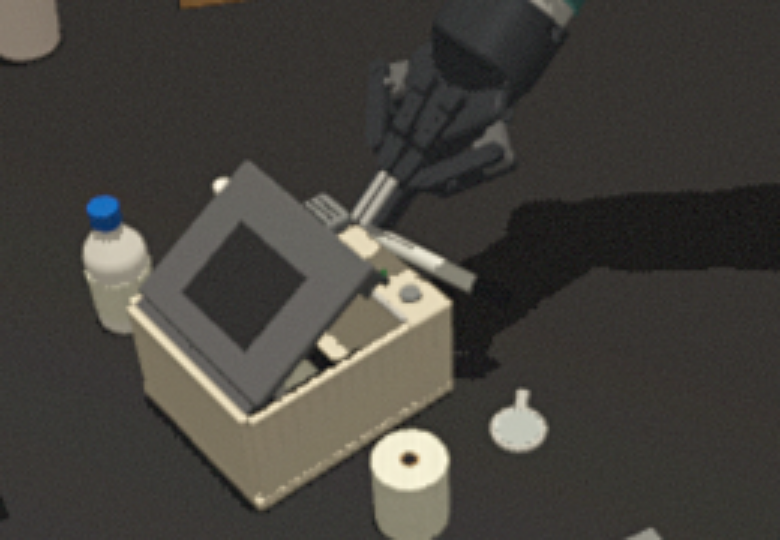

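The picture shows the fingers just ahead of the lip, below its edge at (360,220), near the middle. Next I'll insert them and then compute the rigid swing about the hinge.

Emit:
drive_tool([
  {"offset":[0,0,10],"rot":[0,0,0]},
  {"offset":[-1,0,10],"rot":[0,0,0]},
  {"offset":[-1,0,8],"rot":[0,0,0]},
  {"offset":[0,0,0],"rot":[0,0,0]},
  {"offset":[0,0,0],"rot":[0,0,0]},
])

```text
time_s: 9.7
eef_pos: [0.5549, -0.052, 0.1247]
eef_rot: [[-0.639, -0.177, 0.749], [-0.115, 0.984, 0.134], [-0.761, -0.001, -0.649]]
force: [0.1, 0.4, -0.2]
opening: -0.0002
grasp_force: 0.2
```

```bash
cat >> h.py <<'E'
def swing(d=5):
    s=manip.read_state();R=s['eef_rot'];H=C+Rp@np.array([.068,0,.09])
    a=Rp[:,1]; r=s['eef_pos']-H
    Q=Ro.from_rotvec(a*np.deg2rad(d)).as_matrix()
    print('swing/row',d,(R.T@(Q@r-r)*1000).round(2),'rot',(R.T@a*d).round(2))
E
python3 -c "
from h import *
delta(goal(-30,12,116,50));swing();cover()"
```

```text
t 9.7 tip [-31.2  13.  115.6] F [ 0.09  0.38 -0.19] q [-24.8  -0.2 -56.5 -10.1  25.8 -24.4]
 rot first (tool): [ 0.2  -0.47  0.21]  then offset in goal axes: [-1.  -1.   0.7]
swing/row 5 [-9.42 -0.02 -3.51] rot [-0.02  5.    0.02]
cover pts 4326 z pct [ 99.6 136.  156.9]
-50 433 138.0
-30 1006 152.5
-10 783 143.7
10 734 132.0
30 686 119.0
50 641 105.9
70 43 98.8
```

Emit:
drive_tool([
  {"offset":[-5.6,0,-2.1],"rot":[0,3,0]},
  {"offset":[-5.6,0,-2.1],"rot":[0,3,0]},
  {"offset":[-5.6,0,-2.1],"rot":[0,3,0]},
  {"offset":[-5.6,0,-2.1],"rot":[0,3,0]},
  {"offset":[-5.6,0,-2.1],"rot":[0,3,0]},
  {"offset":[0,0,0],"rot":[0,0,0]},
])

```text
time_s: 10.25
eef_pos: [0.5719, -0.0505, 0.1564]
eef_rot: [[-0.806, -0.178, 0.564], [-0.148, 0.984, 0.098], [-0.573, -0.005, -0.82]]
force: [-0.1, 0.7, 1.2]
opening: 0.0002
grasp_force: 0.2
```

```bash
python3 -c "
from h import *
delta(goal(-30,12,116,35));swing();cover()"
```

```text
t 10.25 tip [-16.8  11.5 144.9] F [-0.15  0.69  1.23] q [-19.4  -1.9 -42.3  18.2  16.2 -25.1]
 rot first (tool): [-0.02 -0.07  0.44]  then offset in goal axes: [27.4  0.5 16.1]
swing/row 5 [-9.52 -0.07 -2.91] rot [-0.04  5.   -0.  ]
cover pts 3776 z pct [ 99.5 166.8 215. ]
-50 488 197.6
-30 486 166.8
-10 1002 176.8
10 648 162.2
30 569 139.4
50 500 115.5
70 83 99.7
```

Emit:
drive_tool([
  {"offset":[-7.6,0,-2.4],"rot":[0,4,0]},
  {"offset":[-7.6,0,-2.4],"rot":[0,4,0]},
  {"offset":[-7.6,0,-2.4],"rot":[0,4,0]},
  {"offset":[-7.6,0,-2.4],"rot":[0,4,0]},
  {"offset":[-7.6,0,-2.4],"rot":[0,4,0]},
  {"offset":[-7.6,0,-2.4],"rot":[0,4,0]},
  {"offset":[-7.6,0,-2.4],"rot":[0,4,0]},
  {"offset":[-7.6,0,-2.4],"rot":[0,4,0]},
  {"offset":[0,0,0],"rot":[0,0,0]},
])

```text
time_s: 11.05
eef_pos: [0.6199, -0.041, 0.1899]
eef_rot: [[-0.983, -0.177, 0.046], [-0.177, 0.984, 0.007], [-0.046, -0.001, -0.999]]
force: [0.9, 0.4, -0.5]
opening: 0.0
grasp_force: 0.0
```

```bash
python3 -c "
from h import *
delta(goal(-30,12,116,3));swing();cover()
s=cap('scene');cv2.imwrite('pics/s4.png',cv2.resize(s['pixels'][20:250,100:390],None,fx=2.6,fy=2.6))"
```

```text
t 11.05 tip [ 24.7  12.6 176. ] F [ 0.88  0.41 -0.5 ] q [-10.1  15.7  -8.6  63.2   0.9 -20.3]
 rot first (tool): [-0.03 -0.36  0.3 ]  then offset in goal axes: [57.9 -0.7 57. ]
swing/row 5 [-9.03 -0.05 -3.03] rot [-0.03  5.   -0.  ]
cover pts 648 z pct [ 99.2 229.3 288.7]
-10 138 250.3
10 289 242.2
30 24 101.5
50 197 200.8
```

View pics/s4.png

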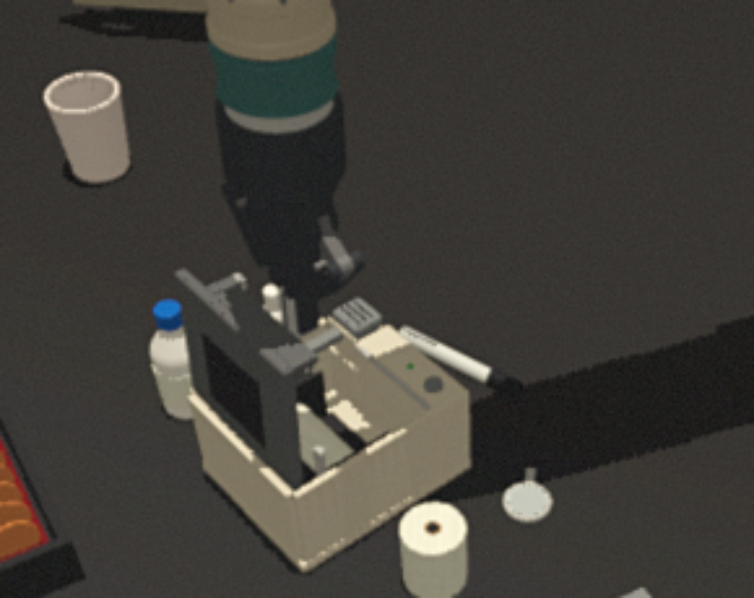

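The cover is near upright, at about 1.44 rad, with the vertical finger bearing on the lip. I'll push straight back.

Emit:
drive_tool([
  {"offset":[-4,0,0],"rot":[0,0,0]},
  {"offset":[-4,0,0],"rot":[0,0,0]},
  {"offset":[-4,0,0],"rot":[0,0,0]},
  {"offset":[-4,0,0],"rot":[0,0,0]},
  {"offset":[-4,0,0],"rot":[0,0,0]},
  {"offset":[-4,0,0],"rot":[0,0,0]},
  {"offset":[-4,0,0],"rot":[0,0,0]},
  {"offset":[-4,0,0],"rot":[0,0,0]},
  {"offset":[0,0,0],"rot":[0,0,0]},
  {"offset":[0,0,0],"rot":[0,0,0]},
])

```text
time_s: 11.98
eef_pos: [0.6485, -0.0352, 0.1919]
eef_rot: [[-0.983, -0.177, 0.044], [-0.177, 0.984, 0.007], [-0.044, -0.001, -0.999]]
force: [-0.2, 0.5, -0.5]
opening: 0.0
grasp_force: 0.0
```

```bash
python3 -c "
from h import *
delta(goal(-30,12,116,3))
s=cap('scene');P=(pts(s)-C)@Rp*1000
m=(abs(P[...,1])<75)&(P[...,0]>40)&(P[...,0]<160)&(P[...,2]>110)&(P[...,2]<205)&(s['pixels'].max(2)<110)
q=P[m]
for a in range(110,205,15):
    k=q[(q[:,2]>=a)&(q[:,2]<a+15)]
    if len(k)>5: print(a,len(k),np.percentile(k[:,0],[5,50,95]).round(1))
cv2.imwrite('pics/s5.png',cv2.resize(s['pixels'][20:250,100:390],None,fx=2.6,fy=2.6))"
```

```text
t 11.9833 tip [ 53.9  13.5 177.9] F [-0.17  0.49 -0.52] q [ -9.1  18.4  -4.6  64.5   0.8 -19.3]
 rot first (tool): [-0.04 -0.45  0.3 ]  then offset in goal axes: [87.1 -1.5 57.4]
110 72 [77.7 85.4 88.1]
125 90 [82.3 89.3 92.6]
140 79 [85.7 94.1 96. ]
155 97 [90.1 98.6 99.9]
170 139 [ 59.3 101.3 104.7]
185 493 [ 56.1  99.5 107.4]
200 268 [55.3 86.5 94.7]
```

View pics/s5.png

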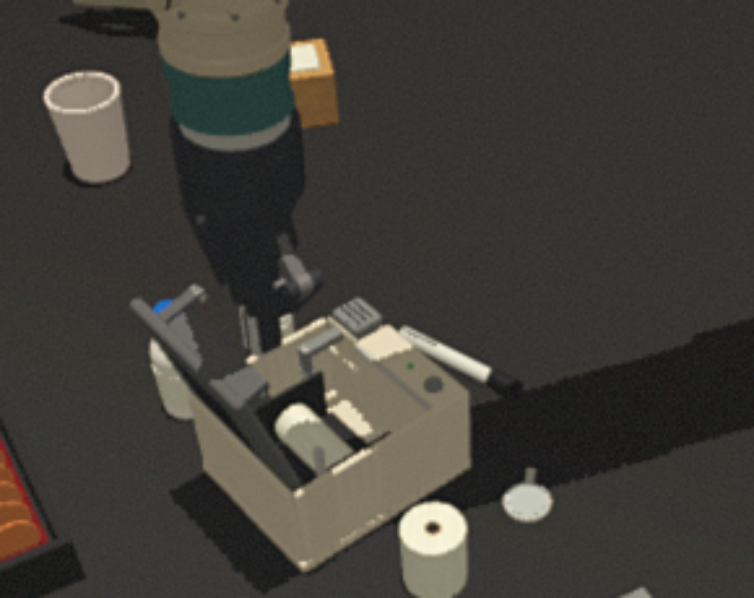

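The cover has fallen back past upright, leaning about 15–16°, so it is on its stop. I'll withdraw toward the robot and up.

Emit:
drive_tool([
  {"offset":[8,0,0],"rot":[0,0,0]},
  {"offset":[12,0,-5],"rot":[0,0,0]},
  {"offset":[15,0,-15],"rot":[0,0,0]},
  {"offset":[20,0,-20],"rot":[0,0,0]},
  {"offset":[20,0,-20],"rot":[0,0,0]},
  {"offset":[20,0,-20],"rot":[0,0,0]},
  {"offset":[20,0,-10],"rot":[0,0,0]},
  {"offset":[20,0,0],"rot":[0,0,0]},
  {"offset":[20,0,0],"rot":[0,0,0]},
  {"offset":[0,0,0],"rot":[0,0,0]},
  {"offset":[0,0,0],"rot":[0,0,0]},
  {"offset":[0,0,0],"rot":[0,0,0]},
])

```text
time_s: 13.03
eef_pos: [0.4917, -0.0633, 0.2752]
eef_rot: [[-0.983, -0.176, 0.045], [-0.176, 0.984, 0.007], [-0.045, -0.001, -0.999]]
force: [0.9, 0.3, 0.2]
opening: -0.0002
grasp_force: 0.0
```

```bash
python3 -c "
from h import *
delta(goal(-30,12,116,3))
s=cap('scene');P=(pts(s)-C)@Rp*1000
m=(abs(P[...,1])<66)&(P[...,0]>70)&(P[...,0]<160)&(P[...,2]>110)&(P[...,2]<185)&(s['pixels'].max(2)<110)
q=P[m];k=np.polyfit(q[:,2],q[:,0],1);print('lean deg',np.degrees(np.arctan(k[0])))
cv2.imwrite('pics/s6.png',cv2.resize(s['pixels'][20:300,100:390],None,fx=2,fy=2))"
```

```text
t 13.0333 tip [-105.5   12.7  261.2] F [0.95 0.33 0.25] q [-15.4   0.1 -16.2  71.3   1.1 -25.6]
 rot first (tool): [-0.06 -0.39  0.27]  then offset in goal axes: [-67.7  -0.7 149. ]
lean deg 12.829882713530735
```

View pics/s6.png

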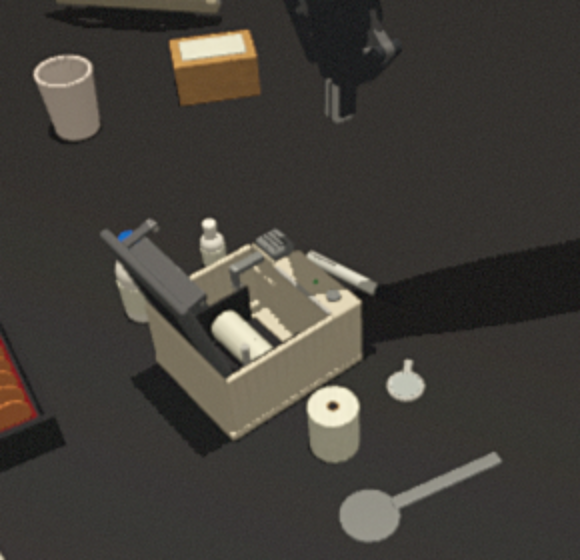

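The cover stays open at (160,290), the hand is clear at (340,100), and the things round the printer stand where they were. Handing in.

```bash
python3 -c "
from rig import manip
print(manip.hand_in())"
```

```text
the job is handed in; nothing more can be done
None
```

I pressed the release tab and pushed the cover back onto its stop, where it stayed open. The hand is clear, the feed key was not touched, and in the pictures the printer and the things round it had not moved. The job is handed in at about 13 s.

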